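Seat the vials and hold the warmer's sprung cover at its loading mark

ROBOT

A 6-joint arm with a two-finger parallel gripper is mounted at the origin on the work surface. World frame = base frame: x ahead of the robot, y to its left, z up, the work surface at z = 0. Lengths are in m, angles in rad, forces in N, time in s.
With the tool pointing down it reaches from about 0.275 to 0.85 m from the base axis. Payload 5.2 kg.
Tool frame: the origin (TCP) lies at the very end of the fingers, on their centre line; the grasp point (between the pads) lies 19 mm behind it; z points along the fingers, y is the direction in which the jaws open and shut (so a half turn about z gives the same grasp; the last joint's range is limited). The gripper opens to 85 mm and grips with 20 to 120 N. Pads are 22 mm wide; open, the fingers measure 114 mm over their backs; the gripper's body (76 mm by 85 mm) begins 54 mm behind the grasp point. The pads swing forward as they close: fully open they stand 13 mm farther back than shut.
Start: joints at [-1.542, 0.259, 1.535, -0, 1.348, -0.203], TCP at [0.126, -0.535, 0.231] pointing down, gripper open.
Joint ranges: [-3.14, 3.14], [-0.91, 2.08], [0.19, 2.58], [-1.22, 4.36], [0.22, 2.71], [-3.12, 3.12]. Speed limits (rad/s): [2.57, 2.57, 3.14, 3.14, 3.14, 3.14].

INTERFACE

Orientations are given as [roll, pitch, yaw] about the fixed x, y, z axes, in that order (R = Rz(yaw) Ry(pitch) Rx(roll)).
In Python, from plant import * gives the robot as it stands. The module is installed in compiled form; this text tells all that it offers.
- The arm moves only by the tool play_rows, never from a script. Its argument "plan" is a list of rows, each an object with "xyz": the shift along the tool's x, y, z scaled (see below), a list of three; "angular": the turn, a rotation vector about the tool's x, y, z scaled (see below), a list of three. A call has 1 to 20 rows; each row shifts and turns the pose as measured when the row begins, along the tool's axes as they then stand; what a row does not reach is not made up. The controller multiplies each number of a shift by 0.3 m and each number of a turn by pi rad. A row lasts 1/12 s, in which the tool goes at most 41.7 mm and 7.16 degrees, less where a joint would pass 70% of its speed; a pose out of reach is approached as far as the arm can. A call with a number of a shift or a turn outside -1 to 1 is refused whole. A call with a gripper value outside its range is refused whole. "claw" is the opening, from 0 (shut) to 1 (fully open), set as the call begins (left out, the last holds). The fingers move at their own pace and stop on an object; the grip force is fixed at half the most. Time passes only in rows, so rows that do not move let the fingers close. It gives the time, the measured TCP pose, the force and the opening at its end, in the units of the state.
- get_state(): the state, without advancing time (a new reading comes with each control period).
- camera(name): name is "scene" or "top" or "wrist"; returns a dict with "frame" (480x640x3 uint8, blue, green, red), "mtx" (3x3 intrinsics, pixels), "dist_coeffs" ([k1, k2, p1, p2, k3] as OpenCV has them; the pictures are not rectified), "R" (3x3) and "t" (3): a world point X has camera coordinates R X + t. Camera axes: x right, y down, z forward; pixel columns grow to the right and rows downward; lengths in m; the calibration is good to about 2 mm. A picture is of the moment at which its call begins. There is no depth.
- sign_off(): hands the job in, once; it reports no verdict.
The state is a dict: "t": time; "qpos": joint angles; "dq": joint speeds; "effort": joint torques, N m; "tcp_pos": TCP position; "tool_rot": TCP orientation; "contact_force": force on the tool from outside, world axes, zero at the start; "torque": the same for the moment, N m; "gripper_width": finger opening in m.
Only numpy, scipy, OpenCV 4.12 (cv2) and the standard library are available. Lean on these libraries where they do the work, as an engineer would, in place of code of your own. Each camera call takes 0.05 s, during which the arm holds its last target.

TASK

I am about to load the tube block in the vial warmer, so get it ready for me: press down whichever of the four vials in the row of wells beside the cover are standing proud, until all four are fully home. Then lift the sprung cover by its front bar handle to the middle one of the three marks on the half-moon plate at its hinge (40 degrees open) and hold it there. Finish still holding it at the mark, as it snaps shut when let go, and leave the other things on the bench where they are.

Things in the scene. Friction and masses are not known exactly. Their poses are not given: they have to be found in the camera images.
- warmer: white bench-top block warmer, fixed, 320 mm wide (y). Origin on the bench midway across its width; x points from its front (robot side) to its rear, y left, z up. It spans x -150 to +175 mm. From x = -70 rearwards its top is flat, 100 mm high; ahead of that a sloping panel falls to 30 mm (56 mm high under the handle). Tube block and cover on its left; four vial wells along x on its right at y = -115 mm
- cover: the sprung cover: grey frame, clear window, 170 mm deep and wide, 26 mm thick, top 124 mm above the bench when shut. Origin on the hinge axis; shut, its axes are parallel to the warmer's; opening turns it about its y (+), up to 1.4 rad, so the tilt of its z is the opening angle (40 degrees = 0.698 at the middle mark). About 4 N up at the handle starts to lift it, 6.5 N holds it at the mark; let go, it snaps shut
- cover_hinge (a point): point on the cover's hinge axis (the same as the cover's origin), midway across the cover; in the warmer's frame at x = 100, y = 30, z = 113 mm. The axis runs along the warmer's y
- cover_handle (a point): the cover's bow handle: a round steel bar, 14 mm thick, 110 mm long along the warmer's y, on an arm at each end; bar centre 42 mm in front of the cover's front face. This point is the middle of the bar. The bar is 212 mm from the hinge axis, level with it (113 mm above the bench) when shut, and swings up and rearwards about it as the cover opens
- mark_mid (a point): outer end of the middle, longest of three black marks on the half-moon aluminium plate (70 mm radius, centred on the hinge axis) that stands at the cover's left side. Marks at 20, 40 and 60 degrees above level; the cover's black pointer runs along the plate's outer face and points level to the front when shut
- vial_a (a joint): how far vial A has been pushed into its well, in m: 0.014 is fully home, 0 stands 14 mm proud. It slides straight down, held by the well's rubber collar: it takes about 6 N to push and stays where it is left
- cap_a (a point): centre of the flat top of vial A's cap: a stoppered glass vial 24 mm in diameter with a 21 mm aluminium and white cap. It stands in one of the four wells (42 mm apart; any vial may be in any well); its cap top is 130 mm above the bench when fully home, up to 144 mm when proud
- vial_b (a joint): how far vial B has been pushed into its well, in m: 0.014 is fully home, 0 stands 14 mm proud. It slides straight down, held by the well's rubber collar: it takes about 6 N to push and stays where it is left
- cap_b (a point): centre of the flat top of vial B's cap: a stoppered glass vial 24 mm in diameter with a 21 mm aluminium and white cap. It stands in one of the four wells (42 mm apart; any vial may be in any well); its cap top is 130 mm above the bench when fully home, up to 144 mm when proud
- vial_c (a joint): how far vial C has been pushed into its well, in m: 0.014 is fully home, 0 stands 14 mm proud. It slides straight down, held by the well's rubber collar: it takes about 6 N to push and stays where it is left
- cap_c (a point): centre of the flat top of vial C's cap: a stoppered glass vial 24 mm in diameter with a 21 mm aluminium and white cap. It stands in one of the four wells (42 mm apart; any vial may be in any well); its cap top is 130 mm above the bench when fully home, up to 144 mm when proud
- vial_d (a joint): how far vial D has been pushed into its well, in m: 0.014 is fully home, 0 stands 14 mm proud. It slides straight down, held by the well's rubber collar: it takes about 6 N to push and stays where it is left
- cap_d (a point): centre of the flat top of vial D's cap: a stoppered glass vial 24 mm in diameter with a 21 mm aluminium and white cap. It stands in one of the four wells (42 mm apart; any vial may be in any well); its cap top is 130 mm above the bench when fully home, up to 144 mm when proud
- carton: bystander: open white card carton of small vials, 75 x 105 x 48 mm (its raised flap to 105 mm); origin at the centre of its underside
- wipe_bottle: bystander: white plastic bottle, 68 mm across, 190 mm tall; origin at the centre of its underside
- amber_jar: bystander: amber glass jar with a white cap, 56 mm across, 75 mm tall; origin at the centre of its underside
- large_vial: bystander: large stoppered vial, 42 mm across, 73 mm tall, standing on the bench; origin at the centre of its underside
- marker: bystander: marker pen lying on the bench, 130 mm long, 18 mm high, along its x axis; origin underneath near its middle
- syringe: bystander: capped syringe lying on the bench, about 140 mm long, 25 mm high, along its x axis; origin underneath near its middle
- steel_tray: bystander: shallow open steel tray, 100 x 170 x 22 mm; origin at the centre of its underside

How it is judged:
By the outcome, as a careful person would: the job done as asked, in the order asked, and still so for the second after the job is handed in, while the arm keeps its last pose, push and grip.
It also fails if it takes over 48 s, if anything falls off the work surface, if the arm or the gripper's body presses on something with over 40 N, if the wrist force passes 120 N, or if a joint passes its speed limit or range.

## Working session

There is one attempt and no reset: what is moved stays moved. The work goes in short steps, Python scripts to look and compute and a tool call to move; the robot and the scene stay as the last step left them, time stands still between calls to the robot, and variables do not carry over. Pictures are saved under pics/ and viewed, and the job is handed in when it is done.

Besides the shell and the picture viewer there is one more tool, called after "Request:" in YAML: its name, and indented under it one key for each argument. play_rows: Moves the arm, as the interface text tells. Its arguments: {"type":"object","properties":{"plan":{"type":"array","items":{"type":"object","properties":{"xyz":{"type":"array","items":{"type":"number","minimum":-1,"maximum":1}},"angular":{"type":"array","items":{"type":"number","minimum":-1,"maximum":1}}}}},"claw":{"type":"number"}},"required":["plan"]}

```bash
mkdir -p pics; python3 - <<'E'
from plant import *
import cv2,pickle
s=get_state();print(s)
d={}
for n in("scene","top","wrist"):
    c=camera(n);d[n]=c;cv2.imwrite(f"pics/{n}0.png",c["frame"]);print(n,c["mtx"],c["dist_coeffs"],c["R"],c["t"])
pickle.dump(d,open("c0.pkl","wb"))
E
```

```text
{'t': 0.0, 'qpos': array([-1.54177116e+00,  2.59331318e-01,  1.53608122e+00, -3.94641396e-06,
        1.34799643e+00, -2.02787575e-01]), 'dq': array([-1.48353797e-03,  6.81471654e-04,  3.75913966e-04, -3.22628959e-04,
        7.55026280e-04, -3.83490578e-05]), 'effort': array([ 2.19568232e-03, -4.46031439e+01, -2.90567029e+01,  1.80187058e-04,
        1.17225762e-02, -4.59834794e-06]), 'tcp_pos': array([ 0.12637077, -0.53474573,  0.23048173]), 'tool_rot': array([-3.13981278e+00, -3.62038923e-04,  2.31813291e-01]), 'contact_force': array([ 0.2160296 , -0.00377246, -0.5076291 ]), 'torque': array([0.01686407, 0.02719708, 0.04577298]), 'gripper_width': 0.08534651603986808}
scene [[509.55983921   0.         319.68091162]
 [  0.         509.55983921 247.13492455]
 [  0.           0.           1.        ]] [-0.08627841  0.          0.          0.          0.        ] [[ 0.46241714  0.88633221  0.02419903]
 [ 0.5405996  -0.26019878 -0.80003042]
 [-0.70279617  0.38302977 -0.59947122]] [-0.3166323  -0.17034551  1.46612368]
top [[461.66715296   0.         317.66002026]
 [  0.         461.66715296 236.44154691]
 [  0.           0.           1.        ]] [0.02159166 0.         0.         0.         0.        ] [[ 8.42405548e-04 -9.99996455e-01 -2.52611974e-03]
 [-9.82315425e-01 -3.54535680e-04 -1.87233223e-01]
 [ 1.87231663e-01  2.63917270e-03 -9.82312241e-01]] [0.04709817 0.55843924 1.16062861]
wrist [[383.91154196   0.         320.63298164]
 [  0.         383.91154196 242.24155468]
 [  0.           0.           1.        ]] [-0.08044493  0.          0.          0.          0.        ] [[ 0.2291135  -0.97339885 -0.00129883]
 [-0.9270264  -0.21860515  0.30468647]
 [-0.29686539 -0.06860374 -0.95245182]] [-0.54941433 -0.03970176  0.37967414]
```

View pics/scene0.png

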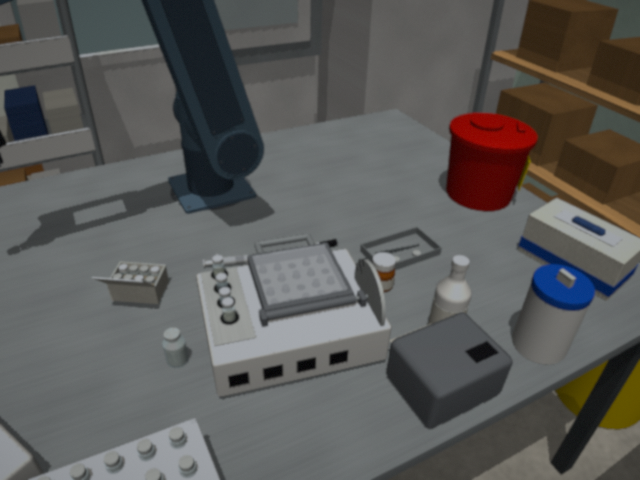

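View pics/top0.png

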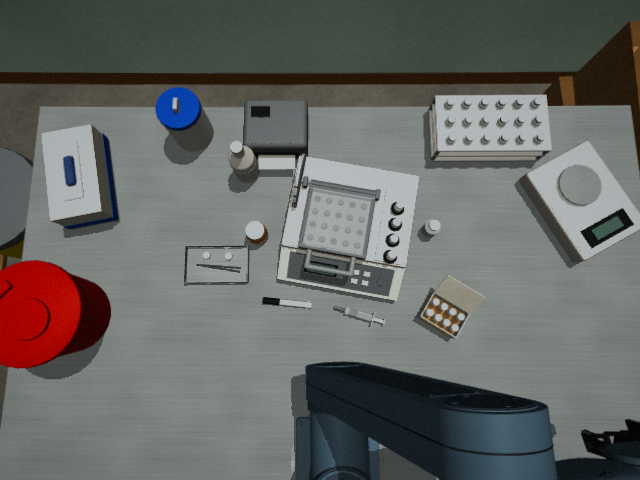

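View pics/wrist0.png

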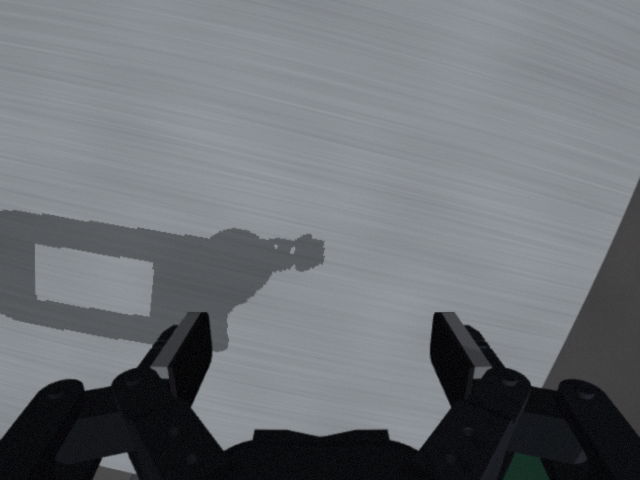

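The scene picture shows the warmer centrally, at about (290,320), with its vials along the right. In the top view it spans about (278–419, 156–300), with caps near (397,208) to (390,256). I'll zoom in.

```bash
python3 - <<'E'
import cv2
a=cv2.imread("pics/top0.png")[145:310,265:445];cv2.imwrite("pics/top0z.png",cv2.resize(a,None,fx=3.6,fy=3.6,interpolation=cv2.INTER_CUBIC))
a=cv2.imread("pics/scene0.png")[225:395,185:395];cv2.imwrite("pics/scene0z.png",cv2.resize(a,None,fx=3.5,fy=3.5,interpolation=cv2.INTER_CUBIC))
E
```

```text
(no output)
```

View pics/top0z.png

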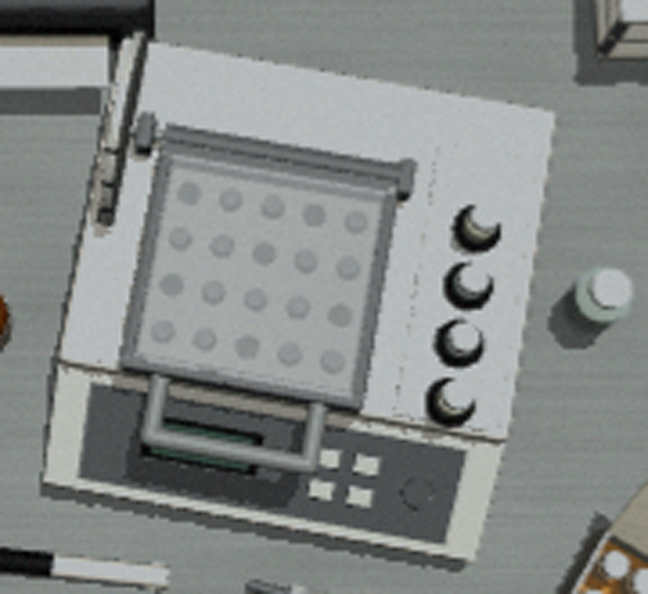

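View pics/scene0z.png

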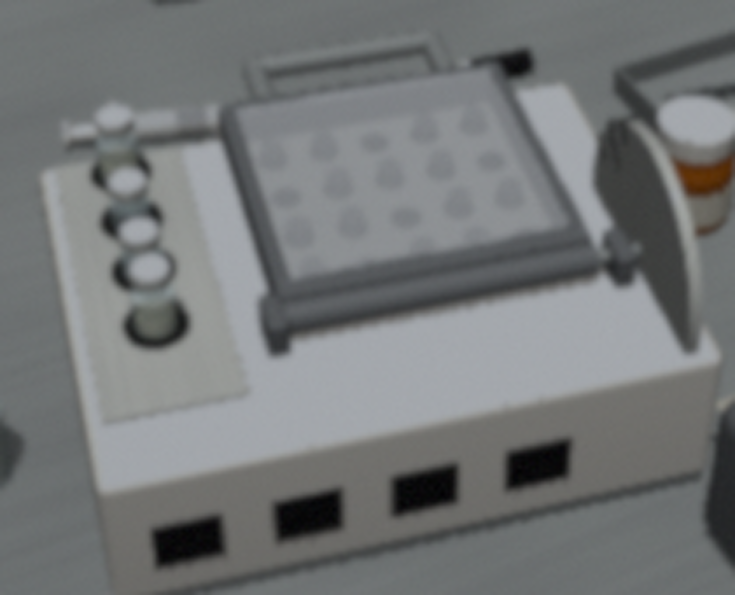

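```bash
cat > h.py <<'E'
import numpy as np,cv2,pickle
from scipy.optimize import least_squares
def und(c,p): return cv2.undistortPoints(np.array(p,float).reshape(-1,1,2),c["mtx"],np.array(c["dist_coeffs"]))[:,0]
def proj(c,X): return cv2.projectPoints(np.array(X,float).reshape(-1,1,3),cv2.Rodrigues(c["R"])[0],c["t"],c["mtx"],np.array(c["dist_coeffs"]))[0][:,0]
def plane(c,p,z):
    n=und(c,p);d=np.c_[n,np.ones(len(n))]@c["R"];o=-c["R"].T@c["t"]
    return o+d*((z-o[2])/d[:,2])[:,None]
def tri(c1,p1,c2,p2):
    P=[np.c_[c["R"],c["t"]] for c in(c1,c2)]
    X=cv2.triangulatePoints(P[0],P[1],und(c1,p1).T,und(c2,p2).T);return (X[:3]/X[3]).T
E
python3 - <<'E'
from h import *
d=pickle.load(open("c0.pkl","rb"));T,S=d["top"],d["scene"]
zt=lambda l:np.array(l)/3.6+[265,145]
zs=lambda l:np.array(l)/3.5+[185,225]
pt=zt([(553,112),(505,440),(60,362)]);Lt=np.array([[.175,-.16,.1],[-.07,-.16,.1],[-.07,.16,.1]])
ps=zs([(105,490),(718,355),(43,175)]);Ls=np.array([[.175,-.16,.1],[.175,.16,.1],[-.07,-.16,.1]])
print(plane(T,pt,.1),plane(S,ps,.1))
def W(v,L): c,s=np.cos(v[2]),np.sin(v[2]);return L@np.array([[c,-s,0],[s,c,0],[0,0,1]]).T+[v[0],v[1],0]
f=lambda v:np.r_[(proj(T,W(v,Lt))-pt).ravel(),(proj(S,W(v,Ls))-ps).ravel()]
r=least_squares(f,[.5,0,-.17]);print(r.x,f(r.x).round(1))
v=r.x;np.save("warm.npy",v)
caps_t=zt([(449,403),(461,340),(471,282),(476,225)])
caps_s=zs([(115,117),(127,181),(138,232),(148,267)])
X=tri(T,caps_t,S,caps_s);print("caps",X.round(4))
c,s=np.cos(v[2]),np.sin(v[2]);print(((X-[v[0],v[1],0])@np.array([[c,-s,0],[s,c,0],[0,0,1]])).round(4))
print("handle",W(v,np.array([[-.112,.03,.113]])), proj(T,W(v,np.array([[-.112,.03,.113]]))))
E
```

```text
[[ 0.70818512 -0.21337566  0.1       ]
 [ 0.47149268 -0.17086369  0.1       ]
 [ 0.52604829  0.1378124   0.1       ]] [[ 0.71610914 -0.21123381  0.1       ]
 [ 0.76913195  0.094465    0.1       ]
 [ 0.48296432 -0.17031964  0.1       ]]
[ 0.56908465 -0.02667405 -0.17238378] [ 0.3 -2.2  0.6 -0.5 -2.  -0.6 -2.2 -0.2  3.  -1.2 -2.5 -2.7]
caps [[ 0.4924 -0.1276  0.1338]
 [ 0.5375 -0.1376  0.1251]
 [ 0.5783 -0.1458  0.1242]
 [ 0.616  -0.1507  0.1329]]
[[-0.0582 -0.1126  0.1338]
 [-0.0121 -0.1148  0.1251]
 [ 0.0295 -0.1157  0.1242]
 [ 0.0675 -0.1142  0.1329]]
handle [[0.46389058 0.02209281 0.113     ]] [[327.86135515 269.58661   ]]
```

```bash
python3 - <<'E'
from h import *
from plant import *
from scipy.spatial.transform import Rotation as Ro
d=pickle.load(open("c0.pkl","rb"));w=d["wrist"];s=get_state()
Rt=Ro.from_euler("xyz",s["tool_rot"]).as_matrix()
C=-w["R"].T@w["t"];print("campos tool",Rt.T@(C-s["tcp_pos"]),"cam axes in tool\n",(w["R"]@Rt).round(3)); print(Rt.round(3))
np.savez("cam.npz",p=Rt.T@(C-s["tcp_pos"]),R=w["R"]@Rt)
E
```

```text
campos tool [ 7.74472758e-02  1.41928779e-04 -1.42343605e-01] cam axes in tool
 [[-0.001  1.    -0.   ]
 [-0.952 -0.001 -0.305]
 [-0.305 -0.     0.952]]
[[ 0.973  0.23  -0.   ]
 [ 0.23  -0.973  0.001]
 [ 0.    -0.001 -1.   ]]
```

Request:
play_rows:
  claw: 0
  plan:
    - {"angular": [0, 0, -0.0372]}
    - {"angular": [0, 0, -0.0372]}
    - {"angular": [0, 0, -0.0372]}
    - {"angular": [0, 0, -0.0372]}
    - {"angular": [0, 0, -0.0372]}
    - {"angular": [0, 0, -0.0372]}
    - {"angular": [0, 0, -0.0372]}
    - {"angular": [0, 0, -0.0372]}
    - {"angular": [0, 0, -0.0372]}
    - {"angular": [0, 0, -0.0372]}

```text
invalid input
```

Request:
play_rows:
  plan:
    - {"xyz": [0.0965, 0.0741, 0]}
    - {"xyz": [0.0965, 0.0741, 0]}
    - {"xyz": [0.0965, 0.0741, 0]}
    - {"xyz": [0.0965, 0.0741, 0]}
    - {"xyz": [0.0965, 0.0741, 0]}
    - {"xyz": [0.0965, 0.0741, 0]}
    - {"xyz": [0.0965, 0.0741, 0]}
    - {"xyz": [0.0965, 0.0741, 0]}
    - {"xyz": [0.0965, 0.0741, 0]}
    - {"xyz": [0.0965, 0.0741, 0]}
    - {"xyz": [0.0965, 0.0741, 0]}
    - {"xyz": [0.0965, 0.0741, 0]}
    - {"xyz": [0.0965, 0.0741, 0]}
    - {"xyz": [0.0965, 0.0741, 0]}
    - {"xyz": [0.0965, 0.0741, 0]}
    - {"xyz": [0.0965, 0.0741, 0]}

```text
invalid input
```

Request:
play_rows:
  claw: 0
  plan:
    - {"xyz": [0, 0, 0], "angular": [0, 0, -0.0372]}
    - {"xyz": [0, 0, 0], "angular": [0, 0, -0.0372]}
    - {"xyz": [0, 0, 0], "angular": [0, 0, -0.0372]}
    - {"xyz": [0, 0, 0], "angular": [0, 0, -0.0372]}
    - {"xyz": [0, 0, 0], "angular": [0, 0, -0.0372]}
    - {"xyz": [0, 0, 0], "angular": [0, 0, -0.0372]}
    - {"xyz": [0, 0, 0], "angular": [0, 0, -0.0372]}
    - {"xyz": [0, 0, 0], "angular": [0, 0, -0.0372]}
    - {"xyz": [0, 0, 0], "angular": [0, 0, -0.0372]}
    - {"xyz": [0, 0, 0], "angular": [0, 0, -0.0372]}

```text
t: 0.98
tcp_pos: [0.1263, -0.5324, 0.2268]
tool_rot: [-3.14, -0.01, 1.453]
contact_force: [-0.3, 0.1, -0.2]
gripper_width: -0.0003
```

Request:
play_rows:
  plan:
    - {"xyz": [0.0, 0.0, -0.01], "angular": [0, 0, 0.0175]}
    - {"xyz": [0.0965, 0.0741, 0], "angular": [0, 0, 0]}
    - {"xyz": [0.0965, 0.0741, 0], "angular": [0, 0, 0]}
    - {"xyz": [0.0965, 0.0741, 0], "angular": [0, 0, 0]}
    - {"xyz": [0.0965, 0.0741, 0], "angular": [0, 0, 0]}
    - {"xyz": [0.0965, 0.0741, 0], "angular": [0, 0, 0]}
    - {"xyz": [0.0965, 0.0741, 0], "angular": [0, 0, 0]}
    - {"xyz": [0.0965, 0.0741, 0], "angular": [0, 0, 0]}
    - {"xyz": [0.0965, 0.0741, 0], "angular": [0, 0, 0]}
    - {"xyz": [0.0965, 0.0741, 0], "angular": [0, 0, 0]}
    - {"xyz": [0.0965, 0.0741, 0], "angular": [0, 0, 0]}
    - {"xyz": [0.0965, 0.0741, 0], "angular": [0, 0, 0]}
    - {"xyz": [0.0965, 0.0741, 0], "angular": [0, 0, 0]}
    - {"xyz": [0.0965, 0.0741, 0], "angular": [0, 0, 0]}

```text
t: 2.15
tcp_pos: [0.482, -0.1994, 0.2287]
tool_rot: [-3.135, -0.012, 1.391]
contact_force: [0.2, -0.3, 1.0]
gripper_width: -0.0001
```

```bash
cat > snap.py <<'E'
import sys
from plant import *
import cv2,pickle
tag=sys.argv[1];d={}
for n in sys.argv[2:]:
    d[n]=camera(n);cv2.imwrite(f"pics/{n}{tag}.png",d[n]["frame"])
s=get_state();d["s"]=s;pickle.dump(d,open(f"c{tag}.pkl","wb"));print(s["t"],s["tcp_pos"],s["tool_rot"],s["contact_force"],s["gripper_width"],s["qpos"].round(3))
E
python3 snap.py 1 wrist
```

```text
2.2 [ 0.48633394 -0.19451929  0.22873674] [-3.13870013 -0.01670545  1.39413435] [ 2.68448285  2.70039855 -0.26885659] -8.475176379229011e-06 [-0.603  0.217  1.596  0.014  1.338 -0.43 ]
```

Request:
play_rows:
  plan:
    - {"xyz": [0.06, 0.07, 0], "angular": [0, 0, 0]}
    - {"xyz": [0.06, 0.06, 0], "angular": [0, 0, 0.0]}
    - {"xyz": [0.06, 0.06, 0], "angular": [0, 0, 0]}
    - {"xyz": [0, 0, 0], "angular": [0, 0, 0]}
    - {"xyz": [0, 0, 0], "angular": [0, 0, 0]}

```text
t: 2.62
tcp_pos: [0.5557, -0.1447, 0.2274]
tool_rot: [-3.135, -0.018, 1.403]
contact_force: [-0.3, 0.2, -1.2]
gripper_width: 0.0002
```

```bash
python3 snap.py 2 wrist
```

```text
2.6667 [ 0.55558098 -0.14472534  0.22735082] [-3.13566584 -0.01825632  1.40186559] [ 0.03672096  0.03880611 -0.22526113] -0.00015112900724737664 [-0.459  0.309  1.475  0.016  1.368 -0.293]
```

View pics/wrist1.png

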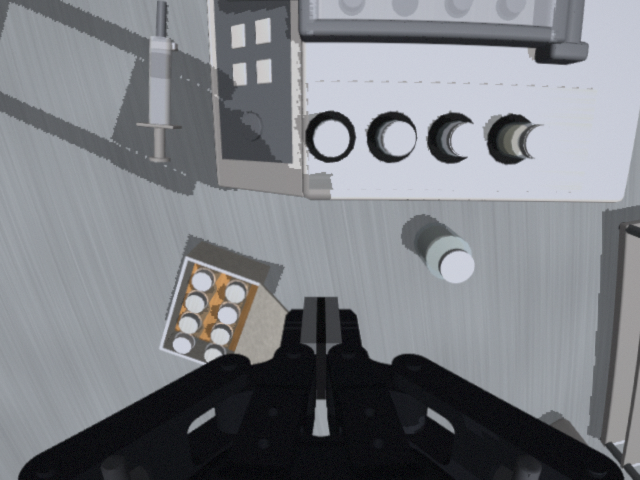

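View pics/wrist2.png

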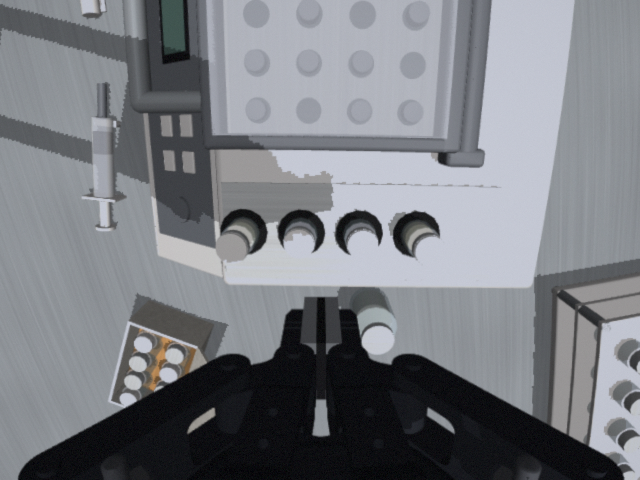

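Both wrist views show the four caps, in a row at (330–540, 135) in the first and (232–425, 240) in the second. The front and rear ones look proud. Next I'll triangulate them.

```bash
python3 - <<'E'
import cv2,numpy as np
a=cv2.imread("pics/wrist1.png")[95:205,295:555];b=cv2.imread("pics/wrist2.png")[195:295,205:465]
f=lambda a:cv2.resize(a,None,fx=3,fy=3,interpolation=cv2.INTER_CUBIC)
im=np.vstack([f(a),f(b)]);print(im.shape);cv2.imwrite("pics/wz.png",im[:600])
E
```

```text
(630, 780, 3)
```

View pics/wz.png

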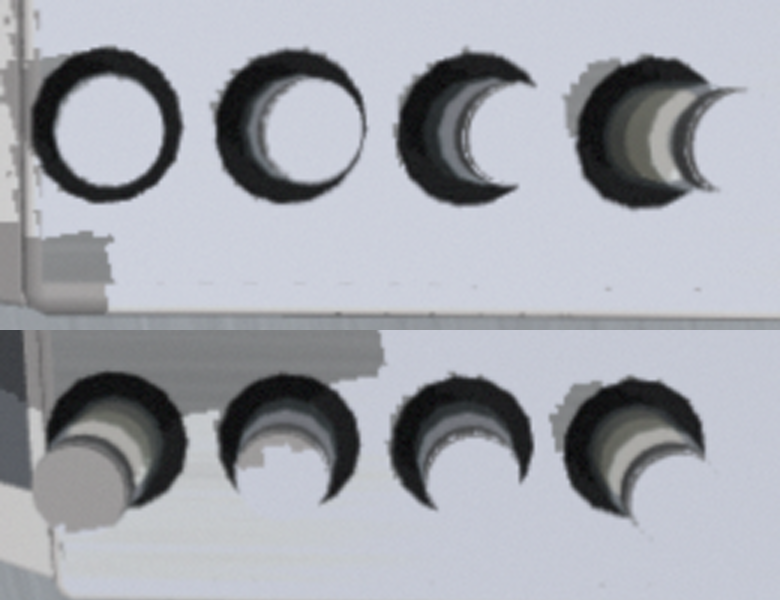

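```bash
python3 - <<'E'
from h import *
a=pickle.load(open("c1.pkl","rb"))["wrist"];b=pickle.load(open("c2.pkl","rb"))["wrist"];t=pickle.load(open("c0.pkl","rb"))
v=np.load("warm.npy");c,s=np.cos(v[2]),np.sin(v[2]);M=np.array([[c,-s,0],[s,c,0],[0,0,1]])
p1=np.array([(108,130),(313,130),(517,135),(742,140)])/3+[295,95]
p2=np.array([(82,483-330),(283,475-330),(474,479-330),(680,498-330)])/3+[205,195]
X=tri(a,p1,b,p2);print(X.round(4),"\n",((X-[v[0],v[1],0])@M).round(4))
zt=np.array([(449,403),(461,340),(471,282),(476,225)])/3.6+[265,145]
print("with top",tri(t["top"],zt,b,p2).round(4))
# well rims on z=.1 plane
w1=np.array([(108,125),(291,126),(471,128),(648,132)])/3+[295,95]
w2=np.array([(117,442-330),(289,445-330),(462,447-330),(635,449-330)])/3+[205,195]
for cc,w in((a,w1),(b,w2)):
    P=plane(cc,w,.1);print("wells",P.round(4),((P-[v[0],v[1],0])@M).round(4)[:,:2])
    print(np.arctan2(*(P[3]-P[0])[[1,0]]))
for z in(.130,.144): print(z,plane(b,p2,z).round(4)[:,:2].tolist())
E
```

```text
[[ 0.4992 -0.133   0.1373]
 [ 0.5409 -0.1407  0.1286]
 [ 0.5824 -0.1486  0.1295]
 [ 0.6239 -0.1559  0.1413]] 
 [[-0.0506 -0.1167  0.1373]
 [-0.0082 -0.1172  0.1286]
 [ 0.034  -0.1178  0.1295]
 [ 0.0762 -0.1179  0.1413]]
with top [[ 0.4947 -0.1327  0.1245]
 [ 0.5391 -0.1414  0.1193]
 [ 0.5811 -0.1496  0.1191]
 [ 0.6115 -0.1436  0.1727]]
wells [[ 0.4999 -0.1332  0.1   ]
 [ 0.5413 -0.1408  0.1   ]
 [ 0.5824 -0.1482  0.1   ]
 [ 0.624  -0.1559  0.1   ]] [[-0.0499 -0.1168]
 [-0.0078 -0.1172]
 [ 0.034  -0.1175]
 [ 0.0763 -0.1179]]
-0.18095219058218542
wells [[ 0.4991 -0.134   0.1   ]
 [ 0.5405 -0.1418  0.1   ]
 [ 0.5821 -0.1493  0.1   ]
 [ 0.624  -0.1569  0.1   ]] [[-0.0506 -0.1177]
 [-0.0084 -0.1183]
 [ 0.0339 -0.1186]
 [ 0.0764 -0.1188]]
-0.18090107219119497
0.13 [[0.497, -0.1348], [0.5411, -0.1404], [0.5822, -0.1483], [0.6267, -0.1602]]
0.144 [[0.5012, -0.1311], [0.5427, -0.1364], [0.5815, -0.1438], [0.6234, -0.155]]
```

```bash
cat > dl.py <<'E'
import sys
from plant import *
import numpy as np
from scipy.spatial.transform import Rotation as Ro
s=get_state();R=Ro.from_euler("xyz",s["tool_rot"])
tgt=np.array(eval(sys.argv[1]),float)
print("t",s["t"],"tcp",s["tcp_pos"].round(4),"rot",s["tool_rot"].round(3),"F",s["contact_force"].round(1))
print("shift scaled",(R.inv().apply(tgt-s["tcp_pos"])/.3).round(4))
if len(sys.argv)>2:
    G=Ro.from_euler("xyz",eval(sys.argv[2]));print("turn scaled",((R.inv()*G).as_rotvec()/np.pi).round(4))
E
python3 dl.py "[.624,-.1563,.155]" "[-np.pi,0,np.pi/2-.181]"
```

```text
t 2.6667 tcp [ 0.5556 -0.1447  0.2274] rot [-3.136 -0.018  1.402] F [ 0.   0.  -0.2]
shift scaled [-0.0041  0.2327  0.2398]
turn scaled [-0.0019 -0.0058  0.0039]
```

Request:
play_rows:
  plan:
    - {"xyz": [0, 0.078, 0.04], "angular": [-0.002, -0.006, 0.004]}
    - {"xyz": [0, 0.078, 0.05], "angular": [0, 0, 0]}
    - {"xyz": [0, 0.077, 0.05], "angular": [0, 0, 0]}
    - {"xyz": [0, 0, 0.05], "angular": [0, 0, 0]}
    - {"xyz": [0, 0, 0.04], "angular": [0, 0, 0]}
    - {"xyz": [0, 0, 0], "angular": [0, 0, 0]}

```text
t: 3.17
tcp_pos: [0.6223, -0.1639, 0.1568]
tool_rot: [3.141, 0.004, 1.383]
contact_force: [-0.0, -0.7, -1.2]
gripper_width: 0.0001
```

```bash
python3 dl.py "[.624,-.1563,.155]" "[-np.pi,0,np.pi/2-.181]"
```

```text
t 3.1667 tcp [ 0.6223 -0.1639  0.1568] rot [3.141 0.004 1.383] F [-0.  -0.7 -1.2]
shift scaled [0.0258 0.0008 0.006 ]
turn scaled [ 0.0002  0.0013 -0.0023]
```

Request:
play_rows:
  plan:
    - {"xyz": [0.025, 0, 0.006], "angular": [0, 0, 0]}
    - {"xyz": [0, 0, 0], "angular": [0, 0, 0]}
    - {"xyz": [0, 0, 0.017], "angular": [0, 0, 0]}
    - {"xyz": [0, 0, 0.017], "angular": [0, 0, 0]}
    - {"xyz": [0, 0, 0.01], "angular": [0, 0, 0]}

```text
t: 3.58
tcp_pos: [0.6222, -0.1589, 0.1442]
tool_rot: [3.138, 0.005, 1.379]
contact_force: [-0.4, -0.4, -0.2]
gripper_width: -0.0001
```

Request:
play_rows:
  plan:
    - {"xyz": [0, 0, 0.012], "angular": [0, 0, 0]}

```text
t: 3.67
tcp_pos: [0.6225, -0.159, 0.1411]
tool_rot: [3.137, 0.006, 1.379]
contact_force: [-0.9, -0.1, 6.1]
gripper_width: -0.0002
```

Request:
play_rows:
  plan:
    - {"xyz": [0, 0, 0.012], "angular": [0, 0, 0]}

```text
t: 3.75
tcp_pos: [0.6226, -0.1591, 0.1382]
tool_rot: [3.136, 0.006, 1.379]
contact_force: [-1.8, 1.4, 5.9]
gripper_width: 0.0001
```

Request:
play_rows:
  plan:
    - {"xyz": [0.002, 0, 0.013], "angular": [0, 0, 0]}
    - {"xyz": [0.002, 0, 0.013], "angular": [0, 0, 0]}

```text
t: 3.92
tcp_pos: [0.6227, -0.1589, 0.1321]
tool_rot: [3.135, 0.008, 1.38]
contact_force: [-3.6, -1.8, 6.0]
gripper_width: 0.0
```

Request:
play_rows:
  plan:
    - {"xyz": [0, 0, 0.012], "angular": [0, 0, 0]}

```text
t: 4.0
tcp_pos: [0.6228, -0.1592, 0.1298]
tool_rot: [3.134, 0.009, 1.38]
contact_force: [-4.8, 2.1, 28.4]
gripper_width: 0.0002
```

Request:
play_rows:
  plan:
    - {"xyz": [0, 0, 0.012], "angular": [0, 0, 0]}

```text
t: 4.08
tcp_pos: [0.6233, -0.1594, 0.1298]
tool_rot: [3.131, 0.01, 1.38]
contact_force: [-10.1, 4.3, 33.4]
gripper_width: -0.0002
```

Request:
play_rows:
  plan:
    - {"xyz": [0, 0, -0.03], "angular": [0, 0, 0]}
    - {"xyz": [0, 0, -0.03], "angular": [0, 0, 0]}
    - {"xyz": [0, -0.068, 0], "angular": [0.002, 0.003, 0]}
    - {"xyz": [0, -0.068, 0], "angular": [0, 0, 0]}
    - {"xyz": [0, 0, 0], "angular": [0, 0, 0]}
    - {"xyz": [0, 0, 0], "angular": [0, 0, 0]}

```text
t: 4.58
tcp_pos: [0.5838, -0.1517, 0.1516]
tool_rot: [3.131, 0.002, 1.381]
contact_force: [0.3, 0.2, -0.1]
gripper_width: 0.0002
```

```bash
python3 dl.py "[.5822,-.1487,.135]" "[-np.pi,0,np.pi/2-.181]"
```

```text
t 4.5833 tcp [ 0.5838 -0.1517  0.1516] rot [3.131e+00 2.000e-03 1.381e+00] F [ 0.3  0.2 -0.1]
shift scaled [ 0.0088 -0.0077  0.0553]
turn scaled [ 0.0034  0.0005 -0.0028]
```

Request:
play_rows:
  plan:
    - {"xyz": [0.009, -0.007, 0.02], "angular": [0.003, 0, -0.002]}
    - {"xyz": [0, 0, 0.02], "angular": [0, 0, 0]}
    - {"xyz": [0, 0, 0.012], "angular": [0, 0, 0]}
    - {"xyz": [0, 0, 0], "angular": [0, 0, 0]}

```text
t: 4.92
tcp_pos: [0.5847, -0.149, 0.1345]
tool_rot: [3.139, 0.002, 1.388]
contact_force: [-0.3, 0.2, 0.8]
gripper_width: 0.0002
```

Request:
play_rows:
  plan:
    - {"xyz": [0, 0, 0.01], "angular": [0, 0, 0]}

```text
t: 5.0
tcp_pos: [0.5853, -0.1491, 0.1311]
tool_rot: [3.139, 0.002, 1.388]
contact_force: [1.0, -0.0, 0.0]
gripper_width: -0.0001
```

Request:
play_rows:
  plan:
    - {"xyz": [0, 0, 0.01], "angular": [0, 0, 0]}

```text
t: 5.08
tcp_pos: [0.5862, -0.1494, 0.1297]
tool_rot: [3.137, 0.003, 1.388]
contact_force: [-10.2, 3.9, 33.9]
gripper_width: -0.0002
```

Vial 3 was already home: first contact came at 0.130 with no yielding. On to vial 2.

Request:
play_rows:
  plan:
    - {"xyz": [0, 0, -0.03], "angular": [0, 0, 0]}
    - {"xyz": [0, 0, -0.025], "angular": [0, 0, 0]}
    - {"xyz": [0, -0.075, 0], "angular": [0.001, 0, 0]}
    - {"xyz": [0, -0.075, 0], "angular": [0, 0, 0]}
    - {"xyz": [0, 0, 0], "angular": [0, 0, 0]}
    - {"xyz": [0, 0, 0], "angular": [0, 0, 0]}

```text
t: 5.58
tcp_pos: [0.5426, -0.1417, 0.1473]
tool_rot: [3.138, 0.003, 1.389]
contact_force: [0.5, 0.3, 0.4]
gripper_width: -0.0004
```

```bash
python3 dl.py "[.541,-.141,.134]" "[-np.pi,0,np.pi/2-.181]"
```

```text
t 5.5833 tcp [ 0.5426 -0.1417  0.1473] rot [3.138e+00 3.000e-03 1.389e+00] F [0.5 0.3 0.4]
shift scaled [ 0.0014 -0.0057  0.0443]
turn scaled [ 0.0012  0.001  -0.0004]
```

Request:
play_rows:
  plan:
    - {"xyz": [0.001, -0.006, 0.018], "angular": [0.001, 0.001, 0]}
    - {"xyz": [0, 0, 0.016], "angular": [0, 0, 0]}
    - {"xyz": [0, 0, 0.006], "angular": [0, 0, 0]}
    - {"xyz": [0, 0, 0], "angular": [0, 0, 0]}

```text
t: 5.92
tcp_pos: [0.5427, -0.1417, 0.1341]
tool_rot: [3.14, -0.0, 1.388]
contact_force: [0.1, 0.7, -0.6]
gripper_width: -0.0
```

Request:
play_rows:
  plan:
    - {"xyz": [0, 0, 0.008], "angular": [0, 0, 0]}

```text
t: 6.0
tcp_pos: [0.5432, -0.1419, 0.1315]
tool_rot: [3.139, -0.0, 1.389]
contact_force: [-0.2, 0.1, -0.1]
gripper_width: -0.0001
```

Request:
play_rows:
  plan:
    - {"xyz": [0, 0, 0.008], "angular": [0, 0, 0]}

```text
t: 6.08
tcp_pos: [0.5439, -0.1422, 0.1298]
tool_rot: [3.138, 0.0, 1.389]
contact_force: [-7.4, 3.5, 26.1]
gripper_width: -0.0003
```

Request:
play_rows:
  plan:
    - {"xyz": [0, 0, -0.03], "angular": [0, 0, 0]}
    - {"xyz": [0, 0, -0.04], "angular": [0, 0, 0]}
    - {"xyz": [0, -0.073, -0.02], "angular": [0, 0, 0]}
    - {"xyz": [0, -0.073, 0], "angular": [0, 0, 0]}
    - {"xyz": [0, 0, 0], "angular": [0, 0, 0]}
    - {"xyz": [0, 0, 0], "angular": [0, 0, 0]}

```text
t: 6.58
tcp_pos: [0.5015, -0.1347, 0.158]
tool_rot: [3.136, 0.001, 1.389]
contact_force: [-0.5, -0.3, 0.3]
gripper_width: -0.0005
```

```bash
python3 dl.py "[.4995,-.1335,.145]" "[-np.pi,0,np.pi/2-.181]"
```

```text
t 6.5833 tcp [ 0.5015 -0.1347  0.158 ] rot [3.136e+00 1.000e-03 1.389e+00] F [-0.5 -0.3  0.3]
shift scaled [ 0.0027 -0.0076  0.0432]
turn scaled [ 0.0016  0.0003 -0.0002]
```

Request:
play_rows:
  plan:
    - {"xyz": [0.002, -0.008, 0.018], "angular": [0.002, 0, 0]}
    - {"xyz": [0, 0, 0.016], "angular": [0, 0, 0]}
    - {"xyz": [0, 0, 0.008], "angular": [0, 0, 0]}
    - {"xyz": [0, 0, 0.01], "angular": [0, 0, 0]}
    - {"xyz": [0, 0, 0.01], "angular": [0, 0, 0]}

```text
t: 7.0
tcp_pos: [0.5015, -0.1344, 0.1383]
tool_rot: [3.141, 0.001, 1.389]
contact_force: [-2.2, 0.2, 5.3]
gripper_width: 0.0001
```

Request:
play_rows:
  plan:
    - {"xyz": [0, 0, 0.012], "angular": [0, 0, 0]}

```text
t: 7.08
tcp_pos: [0.5015, -0.1344, 0.1345]
tool_rot: [-3.141, 0.001, 1.39]
contact_force: [-2.8, 0.3, 6.3]
gripper_width: -0.0
```

Request:
play_rows:
  plan:
    - {"xyz": [0, 0, 0.012], "angular": [0, 0, 0]}

```text
t: 7.17
tcp_pos: [0.5015, -0.1344, 0.1307]
tool_rot: [-3.14, 0.001, 1.39]
contact_force: [-3.0, 0.8, 6.0]
gripper_width: -0.0002
```

Request:
play_rows:
  plan:
    - {"xyz": [0, 0, 0.008], "angular": [0, 0, 0]}

```text
t: 7.25
tcp_pos: [0.5021, -0.1347, 0.1297]
tool_rot: [-3.141, 0.002, 1.39]
contact_force: [-9.2, 4.3, 36.3]
gripper_width: -0.0
```

Request:
play_rows:
  plan:
    - {"xyz": [0, 0, 0.01], "angular": [0, 0, 0]}

```text
t: 7.33
tcp_pos: [0.5024, -0.1348, 0.1296]
tool_rot: [3.141, 0.003, 1.39]
contact_force: [-12.4, 5.6, 40.9]
gripper_width: -0.0003
```

Request:
play_rows:
  claw: 0.45
  plan:
    - {"xyz": [0, 0, -0.06], "angular": [0, 0, 0]}
    - {"xyz": [0, 0, -0.1], "angular": [0, 0, 0]}
    - {"xyz": [0.06, -0.05, -0.1], "angular": [0, 0, 0]}
    - {"xyz": [0.08, -0.06, -0.08], "angular": [0, 0, 0]}
    - {"xyz": [0.08, -0.06, -0.05], "angular": [0, 0, 0]}
    - {"xyz": [0.05, -0.04, 0], "angular": [0, 0, 0]}
    - {"xyz": [0, 0, 0], "angular": [0, 0, 0]}
    - {"xyz": [0, 0, 0], "angular": [0, 0, 0]}

```text
t: 8.0
tcp_pos: [0.4558, -0.0415, 0.2509]
tool_rot: [3.14, 0.001, 1.389]
contact_force: [-0.2, -1.0, -0.5]
gripper_width: 0.0383
```

```bash
python3 snap.py 3 wrist top scene
```

```text
8.15 [ 0.45571297 -0.04241386  0.24991156] [-3.14047005e+00  8.54800457e-04  1.38679283e+00] [ 0.14828081 -0.47361776  0.52028839] 0.0383631930170324 [-3.370e-01  7.800e-02  1.710e+00 -1.000e-03  1.355e+00 -1.520e-01]
```

View pics/wrist3.png

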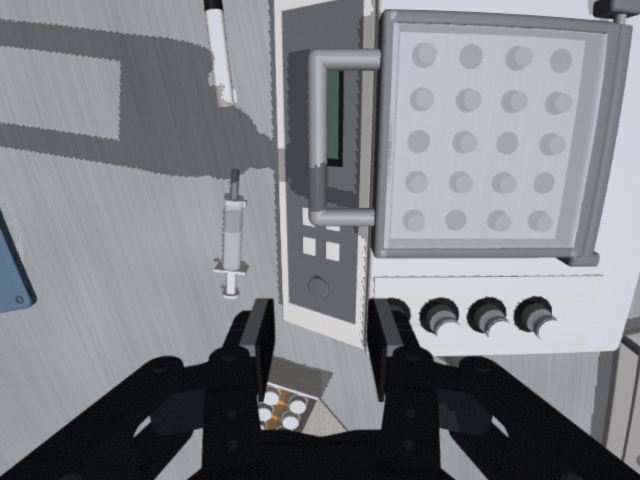

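View pics/scene3.png

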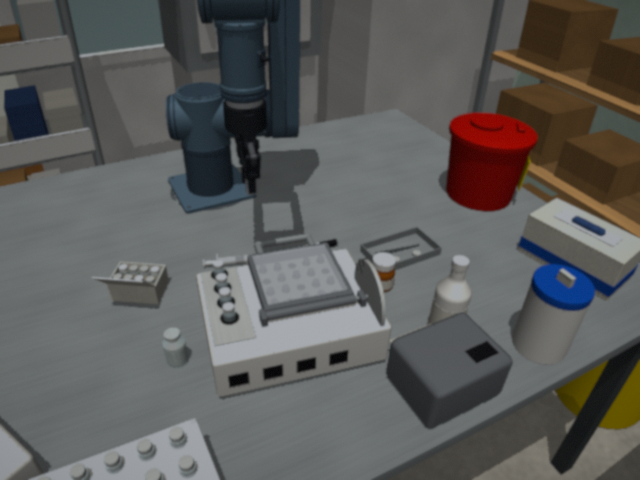

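The wrist view shows the bar running from (318,55) to (319,218), with three of the four caps visible at equal heights. I'll locate the bar.

```bash
python3 - <<'E'
from h import *
w=pickle.load(open("c3.pkl","rb"));a=w["wrist"]
P=plane(a,[(318,60),(319,136),(320,215)],.113);print(P.round(4));d=P[2]-P[0];print(np.arctan2(-d[0],d[1]) ,np.arctan2(d[0],-d[1]),np.linalg.norm(d))
print("ends",plane(a,[(318,50),(319,224)],.113).round(4))
t=w["top"];zt=np.array([(143,438),(318,470)])/3.6+[265,145]
Q=plane(t,zt,.113);print("top",Q.round(4),Q.mean(0))
# window front edge etc: hinge
E
```

```text
[[ 0.475   0.0741  0.113 ]
 [ 0.4665  0.0243  0.113 ]
 [ 0.4567 -0.0324  0.113 ]]
2.970965258318949 -0.17062739527084425 0.1080215870348483
ends [[ 0.4762  0.0803  0.113 ]
 [ 0.4546 -0.0391  0.113 ]]
top [[ 0.4711  0.0791  0.113 ]
 [ 0.4492 -0.0404  0.113 ]] [0.46015449 0.01935921 0.113     ]
```

```bash
python3 - <<'E'
import cv2
a=cv2.imread("pics/wrist3.png")[35:240,270:420];cv2.imwrite("pics/w3z.png",cv2.resize(a,None,fx=2.9,fy=2.9,interpolation=cv2.INTER_CUBIC))
E
```

```text
(no output)
```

View pics/w3z.png

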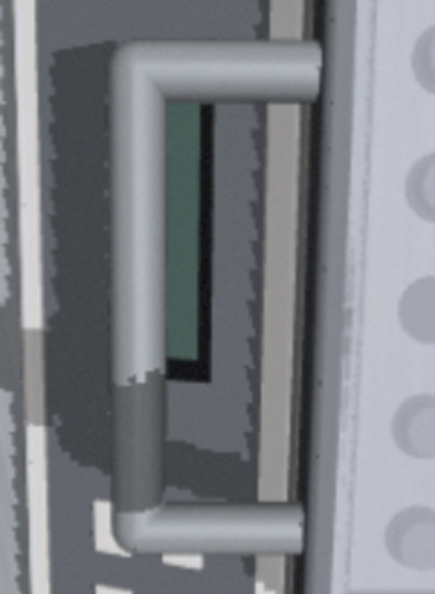

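```bash
cat > dt.py <<'E'
import sys
from plant import *
import numpy as np
from scipy.spatial.transform import Rotation as Ro
# args: bar pos, tilt deg, dist of TCP beyond bar along tool z (m)
YAW=-.175; wx=np.array([np.cos(YAW),np.sin(YAW),0]); wy=np.array([-np.sin(YAW),np.cos(YAW),0])
bar=np.array(eval(sys.argv[1]),float);al=np.radians(float(sys.argv[2]));dd=float(sys.argv[3])
G=Ro.from_rotvec(wy*al)*Ro.from_euler("xyz",[np.pi,0,np.pi/2+YAW])
s=get_state();R=Ro.from_euler("xyz",s["tool_rot"])
tgt=bar+G.as_matrix()[:,2]*dd
zt=R.as_matrix()[:,2]
print("t",s["t"],"tcp",s["tcp_pos"].round(4),"tilt",np.degrees(np.arctan2(-zt@wx,-zt[2])).round(2),"F",s["contact_force"].round(1),"w",s["gripper_width"].round(4),"q",s["qpos"].round(2))
print("tgt",tgt.round(4),"shift scaled",(R.inv().apply(tgt-s["tcp_pos"])/.3).round(4),"turn",((R.inv()*G).as_rotvec()/np.pi).round(4))
E
python3 dt.py "[.466,.0235,.113]" -20 -.09
```

```text
Traceback (most recent call last):
  File "dt.py", line 12, in <module>
    print("t",s["t"],"tcp",s["tcp_pos"].round(4),"tilt",np.degrees(np.arctan2(-zt@wx,-zt[2])).round(2),"F",s["contact_force"].round(1),"w",s["gripper_width"].round(4),"q",s["qpos"].round(2))
                                                                                                                                           ^^^^^^^^^^^^^^^^^^^^^^^^
AttributeError: 'float' object has no attribute 'round'
```

```bash
sed -i 's/s\["gripper_width"\].round(4)/round(s["gripper_width"],4)/' dt.py
python3 dt.py "[.466,.0235,.113]" -20 -.09
```

```text
t 8.15 tcp [ 0.4557 -0.0424  0.2499] tilt 0.06 F [ 0.1 -0.5  0.5] w 0.0384 q [-0.34  0.08  1.71 -0.    1.36 -0.15]
tgt [0.4357 0.0289 0.1976] shift scaled [ 0.2215 -0.1089  0.1744] turn [-0.1115  0.0008 -0.0028]
```

Request:
play_rows:
  claw: 0.36
  plan:
    - {"xyz": [0.05, -0.02, 0], "angular": [-0.03, 0, -0.002]}
    - {"xyz": [0.06, -0.03, 0.02], "angular": [-0.03, 0, 0]}
    - {"xyz": [0.06, -0.03, 0.03], "angular": [-0.03, 0, 0]}
    - {"xyz": [0.05, -0.02, 0.03], "angular": [-0.02, 0, 0]}
    - {"xyz": [0, 0, 0], "angular": [0, 0, 0]}
    - {"xyz": [0, 0, 0], "angular": [0, 0, 0]}

```text
t: 8.65
tcp_pos: [0.4455, 0.0224, 0.2149]
tool_rot: [2.794, 0.002, 1.384]
contact_force: [0.8, 0.1, 0.8]
gripper_width: 0.0303
```

```bash
python3 dt.py "[.466,.0235,.113]" -20 -.06
```

```text
t 8.65 tcp [0.4455 0.0224 0.2149] tilt -19.93 F [0.8 0.1 0.8] w 0.0303 q [-0.2  -0.13  2.05  0.01  0.87 -0.02]
tgt [0.4458 0.0271 0.1694] shift scaled [ 0.0159 -0.0537  0.142 ] turn [-0.0004  0.0018 -0.0032]
```

Request:
play_rows:
  plan:
    - {"xyz": [0.016, -0.053, 0.05], "angular": [0, 0.0015, -0.003]}
    - {"xyz": [0, 0, 0.05], "angular": [0, 0, 0]}
    - {"xyz": [0, 0, 0.04], "angular": [0, 0, 0]}
    - {"xyz": [0, 0, 0], "angular": [0, 0, 0]}
    - {"xyz": [0, 0, 0], "angular": [0, 0, 0]}

```text
t: 9.07
tcp_pos: [0.4525, 0.0213, 0.1714]
tool_rot: [2.796, 0.004, 1.391]
contact_force: [0.8, 0.0, -0.2]
gripper_width: 0.0307
```

```bash
python3 dt.py "[.466,.0235,.113]" -20 .015; python3 snap.py 4 wrist scene top
```

```text
t 9.0667 tcp [0.4525 0.0213 0.1714] tilt -19.79 F [ 0.8  0.  -0.2] w 0.0307 q [-0.2  -0.06  2.11  0.01  0.74 -0.03]
tgt [0.4711 0.0226 0.0989] shift scaled [ 0.0163 -0.0251  0.2476] turn [-0.0012  0.0016 -0.001 ]
9.2167 [0.45218337 0.02178009 0.17193011] [2.79437026 0.00332851 1.39161243] [0.19711291 0.6486262  0.23846435] 0.03105961723615584 [-0.203 -0.06   2.111  0.007  0.743 -0.029]
```

View pics/wrist4.png

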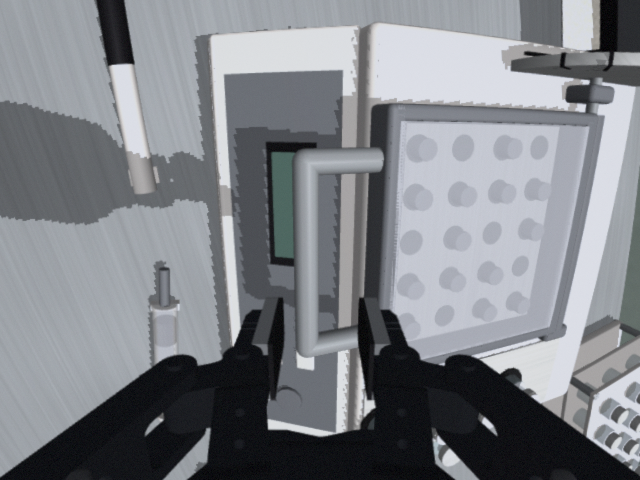

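The bar runs from (305,152) to (310,352) and lies between the jaws, which are at about (270,330) and (372,330). I'll recompute its centre.

```bash
python3 - <<'E'
from h import *
w=pickle.load(open("c4.pkl","rb"));a=w["wrist"]
P=plane(a,[(306,160),(310,345)],.113);print(P.round(4),P.mean(0));d=P[0]-P[1];print(np.arctan2(-d[0],d[1]))
print("cap-plane check: ends",plane(a,[(305,150),(310,357)],.113).round(4))
b=pickle.load(open("c3.pkl","rb"))["wrist"]
X=tri(b,[(317.6,56),(318.3,218)],a,[(306,160),(310,345)]);print("tri",X.round(4),X.mean(0))
E
```

```text
[[ 0.4749  0.0757  0.113 ]
 [ 0.4563 -0.0334  0.113 ]] [0.4655971  0.02113219 0.113     ]
-0.16812587189700315
cap-plane check: ends [[ 0.4753  0.0808  0.113 ]
 [ 0.4547 -0.0419  0.113 ]]
tri [[ 0.4748  0.0762  0.1143]
 [ 0.4557 -0.0341  0.1126]] [0.46527478 0.02103134 0.11346248]
```

Request:
play_rows:
  plan:
    - {"xyz": [0.009, -0.025, 0.01], "angular": [-0.001, 0.0015, 0]}
    - {"xyz": [0, 0, 0.03], "angular": [0, 0, 0]}
    - {"xyz": [0, 0, 0.03], "angular": [0, 0, 0]}
    - {"xyz": [0, 0, 0.03], "angular": [0, 0, 0]}
    - {"xyz": [0, 0, 0.03], "angular": [0, 0, 0]}
    - {"xyz": [0, 0, 0], "angular": [0, 0, 0]}

```text
t: 9.72
tcp_pos: [0.4596, 0.0236, 0.1346]
tool_rot: [2.784, -0.002, 1.394]
contact_force: [-0.6, 1.0, -0.1]
gripper_width: 0.0309
```

```bash
python3 dt.py "[.4655,.021,.113]" -20 .015
```

```text
t 9.7167 tcp [0.4596 0.0236 0.1346] tilt -20.5 F [-0.6  1.  -0.1] w 0.0309 q [-0.2   0.01  2.16  0.02  0.61 -0.03]
tgt [0.4706 0.0201 0.0989] shift scaled [-0.0052 -0.0063  0.1248] turn [ 0.0028 -0.0004 -0.0009]
```

Request:
play_rows:
  plan:
    - {"xyz": [-0.004, -0.006, 0.025], "angular": [0.002, 0, 0]}
    - {"xyz": [0, 0, 0.03], "angular": [0, 0, 0]}
    - {"xyz": [0, 0, 0.03], "angular": [0, 0, 0]}
    - {"xyz": [0, 0, 0.025], "angular": [0, 0, 0]}
    - {"xyz": [0, 0, 0], "angular": [0, 0, 0]}

```text
t: 10.13
tcp_pos: [0.4693, 0.0209, 0.1032]
tool_rot: [2.787, -0.002, 1.395]
contact_force: [-1.0, -0.1, 0.2]
gripper_width: 0.0308
```

```bash
python3 dt.py "[.4655,.021,.113]" -20 .015; python3 snap.py 5 wrist
```

```text
t 10.1333 tcp [0.4693 0.0209 0.1032] tilt -20.29 F [-1.  -0.1  0.2] w 0.0308 q [-0.2   0.08  2.18  0.02  0.52 -0.04]
tgt [0.4706 0.0201 0.0989] shift scaled [-0.0019 -0.0005  0.0149] turn [ 0.0016 -0.0005 -0.0006]
10.1833 [0.46925127 0.02096631 0.10359351] [ 2.78725444e+00 -2.22826684e-03  1.39471323e+00] [-0.48728326  0.12252298 -0.03703114] 0.030817488411927742 [-0.202  0.082  2.183  0.022  0.523 -0.043]
```

View pics/wrist5.png

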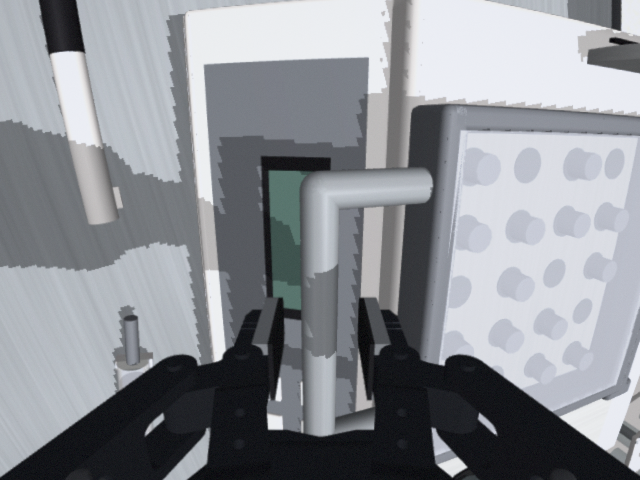

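The bar is centred between the jaws at (320,330). I'll go slightly deeper and close.

Request:
play_rows:
  plan:
    - {"xyz": [0, 0, 0.02], "angular": [0, 0, 0]}

```text
t: 10.27
tcp_pos: [0.4718, 0.0206, 0.0988]
tool_rot: [2.786, -0.002, 1.395]
contact_force: [0.7, -1.3, 0.8]
gripper_width: 0.031
```

Request:
play_rows:
  claw: 0
  plan:
    - {"xyz": [0, 0, 0], "angular": [0, 0, 0]}
    - {"xyz": [0, 0, 0], "angular": [0, 0, 0]}
    - {"xyz": [0, 0, 0], "angular": [0, 0, 0]}
    - {"xyz": [0, 0, 0], "angular": [0, 0, 0]}
    - {"xyz": [0, 0, 0], "angular": [0, 0, 0]}
    - {"xyz": [0, 0, 0], "angular": [0, 0, 0]}

```text
t: 10.77
tcp_pos: [0.4704, 0.0208, 0.0982]
tool_rot: [2.788, -0.002, 1.395]
contact_force: [-0.2, 0.1, -1.8]
gripper_width: 0.0118
```

```bash
python3 dt.py "[.4655,.021,.113]" -20 .018
```

```text
t 10.7667 tcp [0.4704 0.0208 0.0982] tilt -20.25 F [-0.2  0.1 -1.8] w 0.0118 q [-0.2   0.09  2.19  0.02  0.51 -0.04]
tgt [0.4716 0.0199 0.0961] shift scaled [-0.0023  0.0016  0.0083] turn [ 0.0014 -0.0006 -0.0005]
```

Request:
play_rows:
  plan:
    - {"xyz": [0, 0.008, -0.023], "angular": [0.011, 0, 0]}
    - {"xyz": [0, 0.015, -0.046], "angular": [0.022, 0, 0]}
    - {"xyz": [0, 0.015, -0.046], "angular": [0.022, 0, 0]}
    - {"xyz": [0, 0.015, -0.046], "angular": [0.022, 0, 0]}
    - {"xyz": [0, 0, 0], "angular": [0, 0, 0]}

```text
t: 11.18
tcp_pos: [0.4733, 0.0203, 0.1506]
tool_rot: [3.039, -0.003, 1.394]
contact_force: [-2.5, 1.1, -5.7]
gripper_width: 0.0117
```

```bash
cat > th.py <<'E'
from plant import *
import numpy as np,sys
from scipy.spatial.transform import Rotation as Ro
s=get_state();R=Ro.from_euler("xyz",s["tool_rot"]).as_matrix();YAW=-.175
wx=np.array([np.cos(YAW),np.sin(YAW),0]);wy=np.array([-wx[1],wx[0],0]);H=np.array([.6738,-.0152,.113])
tilt=np.degrees(np.arctan2(-R[:,2]@wx,-R[2,2]));b=s["tcp_pos"]-.0158*R[:,2]-H
th=np.degrees(np.arctan2(b[2],-b@wx));r=np.hypot(b[2],b@wx)
print("t",s["t"],"F",s["contact_force"].round(1),"tau",s["torque"].round(2),"w",s["gripper_width"],"tilt",tilt.round(2),"theta",th.round(2),"r",r.round(4),"lat",(b@wy).round(4))
th_t=np.radians(float(sys.argv[1])); al=th_t-np.radians(20.25)
G=Ro.from_rotvec(wy*al)*Ro.from_euler("xyz",[np.pi,0,np.pi/2+YAW])
tgt=H+.212*(-np.cos(th_t)*wx+np.sin(th_t)*np.array([0,0,1]))+.0158*G.as_matrix()[:,2]
print("shift",(R.T@(tgt-s["tcp_pos"])/.3).round(4),"turn",((Ro.from_matrix(R).inv()*G).as_rotvec()/np.pi).round(4))
E
python3 th.py 40;python3 snap.py 6 wrist scene top
```

```text
t 11.1833 F [-2.5  1.1 -5.7] tau [-0.    0.51 -0.06] w 0.011680165661465063 tilt -5.89 theta 14.55 r 0.2121 lat 0.0
shift [ 0.0009  0.1477 -0.2657] turn [ 0.1424 -0.001  -0.0005]
11.3333 [0.47273274 0.02038931 0.14827975] [ 3.03424685e+00 -2.63040814e-03  1.39402572e+00] [ 1.07181415  0.13312179 -6.01083071] 0.011760131256378075 [-0.197  0.136  1.917  0.006  0.982 -0.023]
```

View pics/scene6.png

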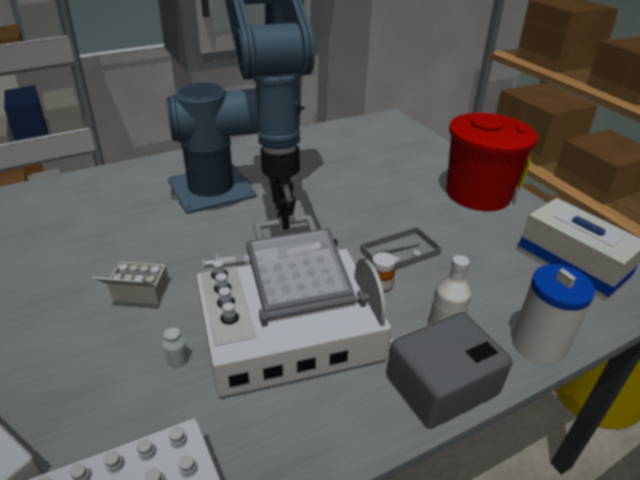

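The cover is up at roughly 14° and the grip is firm. I'll continue the arc.

Request:
play_rows:
  plan:
    - {"xyz": [0, 0.015, -0.046], "angular": [0.022, 0, 0]}
    - {"xyz": [0, 0.015, -0.046], "angular": [0.022, 0, 0]}
    - {"xyz": [0, 0.015, -0.046], "angular": [0.022, 0, 0]}
    - {"xyz": [0, 0.015, -0.046], "angular": [0.022, 0, 0]}
    - {"xyz": [0, 0.008, -0.023], "angular": [0.011, 0, 0]}

```text
t: 11.75
tcp_pos: [0.4908, 0.0171, 0.206]
tool_rot: [-2.926, -0.003, 1.394]
contact_force: [-4.8, 0.5, -6.1]
gripper_width: 0.012
```

```bash
python3 th.py 40
```

```text
t 11.75 F [-4.8  0.5 -6.1] tau [ 0.03  0.52 -0.09] w 0.011984593504489896 tilt 12.34 theta 30.73 r 0.2122 lat -0.0001
shift [ 0.0007  0.0385 -0.1054] turn [ 0.0412 -0.001  -0.0004]
```

Request:
play_rows:
  plan:
    - {"xyz": [0, 0.014, -0.042], "angular": [0.016, 0, 0]}
    - {"xyz": [0, 0.011, -0.03], "angular": [0.012, 0, 0]}
    - {"xyz": [0, 0, 0], "angular": [0, 0, 0]}
    - {"xyz": [0, 0, 0], "angular": [0, 0, 0]}

```text
t: 12.08
tcp_pos: [0.4988, 0.0156, 0.2214]
tool_rot: [-2.816, -0.003, 1.394]
contact_force: [-4.0, -0.8, -3.7]
gripper_width: 0.012
```

```bash
python3 th.py 40; python3 snap.py 7 wrist scene top; python3 th.py 40; python3 - <<'E'
import cv2
a=cv2.imread("pics/top7.png")[150:310,265:425];cv2.imwrite("pics/top7z.png",cv2.resize(a,None,fx=3.7,fy=3.7,interpolation=cv2.INTER_CUBIC))
a=cv2.imread("pics/scene7.png")[200:340,195:405];cv2.imwrite("pics/scene7z.png",cv2.resize(a,None,fx=3.7,fy=3.7,interpolation=cv2.INTER_CUBIC))
E
```

```text
t 12.0833 F [-4.  -0.8 -3.7] tau [-0.01  0.17 -0.05] w 0.011991468044366701 tilt 18.63 theta 35.54 r 0.2122 lat -0.0002
shift [ 0.0006  0.0176 -0.0518] turn [ 0.0062 -0.001  -0.0004]
12.2333 [0.49883031 0.0155951  0.22137804] [-2.81801606e+00 -2.49937022e-03  1.39363466e+00] [-3.10104692 -0.83496048 -5.62508679] 0.011769241506241238 [-0.191  0.384  1.428 -0.002  1.654 -0.014]
t 12.2333 F [-3.1 -0.8 -5.6] tau [-0.05  0.04 -0.05] w 0.011769241506241238 tilt 18.54 theta 35.55 r 0.2122 lat -0.0002
shift [ 0.0006  0.0175 -0.0517] turn [ 0.0067 -0.001  -0.0004]
```

View pics/wrist7.png

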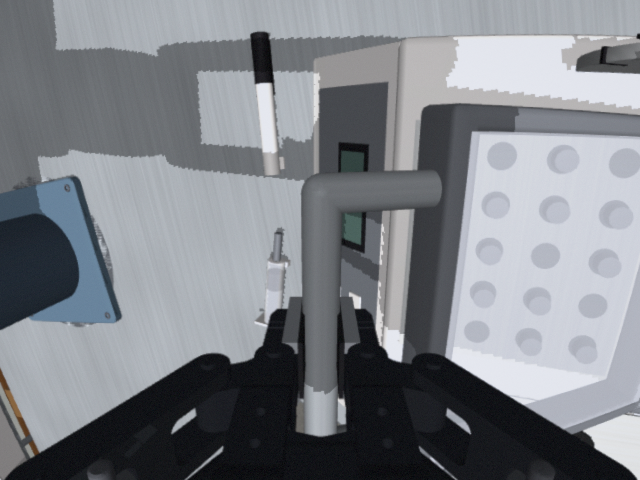

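View pics/scene7z.png

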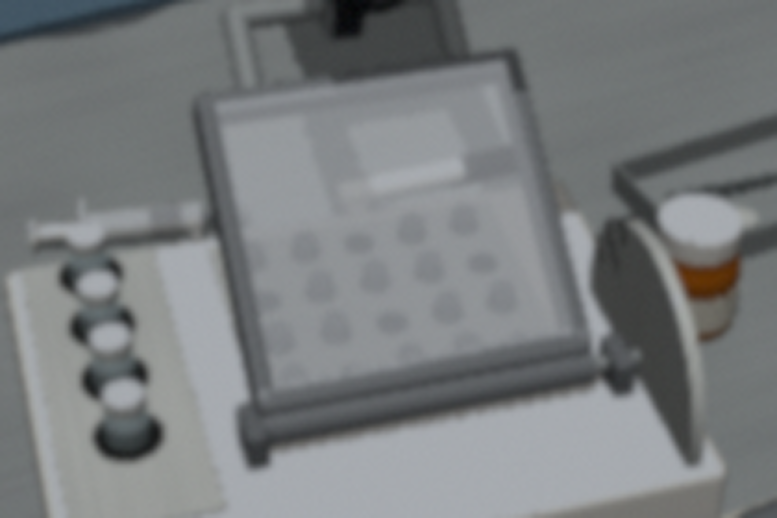

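View pics/top7z.png

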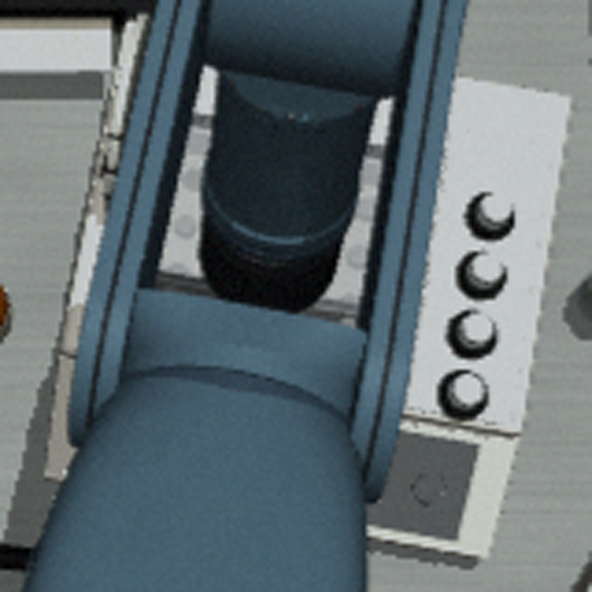

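All four vials look level. The cover estimate is 35.5° from the bar position and about 38.8° from the tool tilt, so I'll cross-check with cover corners and the plate.

```bash
cat > ck.py <<'E'
from h import *
import sys
tag=sys.argv[1]
d=pickle.load(open(f"c{tag}.pkl","rb"));S=d["scene"]
YAW=-.175
wx=np.array([np.cos(YAW),np.sin(YAW),0]);wy=np.array([-wx[1],wx[0],0]);Z=np.array([0,0,1.]);H=np.array([.6738,-.0152,.113])
def pt(c,th):
    x,y,z=c;t=np.radians(th);return H+x*(np.cos(t)*wx-np.sin(t)*Z)+y*wy+z*(np.sin(t)*wx+np.cos(t)*Z)
L=[(-.17,-.085,.011),(-.17,.085,.011),(0,-.085,.011),(0,.085,.011),(-.212,-.055,0),(-.212,.055,0)]
for th in [0]+list(range(34,44,2)):
    q=proj(S,[pt(c,th) for c in L]);print(th,q.round(1).tolist())
P0=H-.1*wx-.03*wy
print("plate marks in wrist")
for a in(0,20,40,60): print(a,proj(d["wrist"],[H+.105*wy+.07*(-np.cos(np.radians(a))*wx+np.sin(np.radians(a))*Z)]).round(1))
E
python3 ck.py 7; python3 - <<'E'
import cv2
a=cv2.imread("pics/wrist7.png")[20:140,490:640];cv2.imwrite("pics/w7p.png",cv2.resize(a,None,fx=5,fy=5,interpolation=cv2.INTER_CUBIC)[:600])
E
```

```text
0 [[246.0, 254.2], [326.5, 240.8], [264.6, 311.3], [355.4, 293.4], [256.6, 244.2], [307.0, 236.0]]
34 [[246.5, 225.4], [333.8, 212.1], [265.4, 314.4], [356.5, 296.3], [257.5, 205.1], [312.8, 197.1]]
36 [[246.7, 224.5], [334.5, 211.0], [265.4, 314.7], [356.5, 296.5], [257.8, 203.5], [313.5, 195.5]]
38 [[247.0, 223.6], [335.3, 210.1], [265.5, 314.9], [356.6, 296.7], [258.2, 202.0], [314.2, 194.0]]
40 [[247.3, 222.8], [336.1, 209.3], [265.5, 315.1], [356.6, 296.9], [258.5, 200.7], [315.0, 192.7]]
42 [[247.6, 222.1], [336.9, 208.5], [265.6, 315.3], [356.7, 297.1], [258.9, 199.4], [315.8, 191.4]]
plate marks in wrist
0 [[577.8  72.1]]
20 [[601.6  66.6]]
40 [[648.2  61.6]]
60 [[713.6  60. ]]
```

View pics/w7p.png

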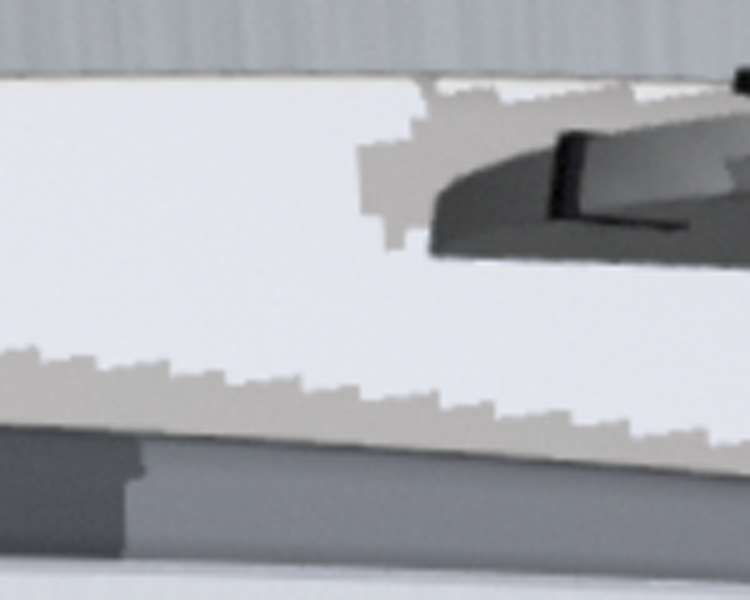

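Request:
play_rows:
  plan:
    - {"xyz": [0, 0.011, -0.032], "angular": [0.01, 0, 0]}
    - {"xyz": [0, 0.009, -0.026], "angular": [0.006, 0, 0]}
    - {"xyz": [0, 0, 0], "angular": [0, 0, 0]}
    - {"xyz": [0, 0, 0], "angular": [0, 0, 0]}

```text
t: 12.57
tcp_pos: [0.5068, 0.0141, 0.2334]
tool_rot: [-2.76, -0.002, 1.394]
contact_force: [-4.4, -0.1, -5.0]
gripper_width: 0.012
```

```bash
python3 th.py 40
```

```text
t 12.5667 F [-4.4 -0.1 -5. ] tau [ 0.    0.22 -0.09] w 0.012033555479346482 tilt 21.88 theta 39.52 r 0.2122 lat -0.0002
shift [ 0.0007  0.0045 -0.0054] turn [-0.0118 -0.0008 -0.0003]
```

Request:
play_rows:
  plan:
    - {"xyz": [0, 0.003, -0.008], "angular": [0, 0, 0]}
    - {"xyz": [0, 0, 0], "angular": [0, 0, 0]}
    - {"xyz": [0, 0, 0], "angular": [0, 0, 0]}

```text
t: 12.82
tcp_pos: [0.5067, 0.0142, 0.2334]
tool_rot: [-2.758, -0.002, 1.394]
contact_force: [-4.5, -0.3, -4.9]
gripper_width: 0.0115
```

```bash
python3 th.py 40; python3 snap.py 8 wrist scene top;python3 ck.py 8;  python3 th.py 40; python3 - <<'E'
import cv2
a=cv2.imread("pics/scene8.png")[185:335,195:405];cv2.imwrite("pics/scene8z.png",cv2.resize(a,None,fx=3.7,fy=3.7,interpolation=cv2.INTER_CUBIC))
a=cv2.imread("pics/top8.png")[145:245,275:325];cv2.imwrite("pics/top8z.png",cv2.resize(a,None,fx=6,fy=6,interpolation=cv2.INTER_CUBIC))
E
```

```text
t 12.8167 F [-4.5 -0.3 -4.9] tau [-0.11  0.09 -0.04] w 0.011518061253344264 tilt 21.99 theta 39.51 r 0.2122 lat -0.0002
shift [ 0.0006  0.0046 -0.0055] turn [-0.0124 -0.0006 -0.0003]
12.9667 [0.5068888  0.01406826 0.23359401] [-2.75789324e+00 -1.58630180e-03  1.39408774e+00] [-3.99195247 -0.02137395 -5.60269009] 0.011701149951348813 [-0.19   0.43   1.345 -0.004  1.75  -0.014]
0 [[246.0, 254.2], [326.5, 240.8], [264.6, 311.3], [355.4, 293.4], [256.6, 244.2], [307.0, 236.0]]
34 [[246.5, 225.4], [333.8, 212.1], [265.4, 314.4], [356.5, 296.3], [257.5, 205.1], [312.8, 197.1]]
36 [[246.7, 224.5], [334.5, 211.0], [265.4, 314.7], [356.5, 296.5], [257.8, 203.5], [313.5, 195.5]]
38 [[247.0, 223.6], [335.3, 210.1], [265.5, 314.9], [356.6, 296.7], [258.2, 202.0], [314.2, 194.0]]
40 [[247.3, 222.8], [336.1, 209.3], [265.5, 315.1], [356.6, 296.9], [258.5, 200.7], [315.0, 192.7]]
42 [[247.6, 222.1], [336.9, 208.5], [265.6, 315.3], [356.7, 297.1], [258.9, 199.4], [315.8, 191.4]]
plate marks in wrist
0 [[572.6  73.1]]
20 [[592.2  67.8]]
40 [[634.2  62.6]]
60 [[696.5  60.1]]
t 12.9667 F [-4.  -0.  -5.6] tau [-0.1   0.08 -0.04] w 0.011701149951348813 tilt 21.98 theta 39.59 r 0.2122 lat -0.0003
shift [ 0.0008  0.0043 -0.0046] turn [-0.0124 -0.0007 -0.0003]
```

View pics/scene8z.png

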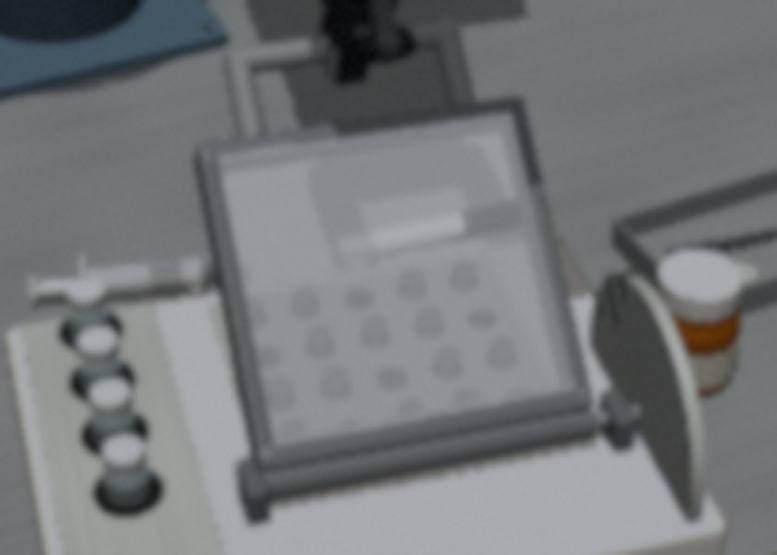

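View pics/top8z.png

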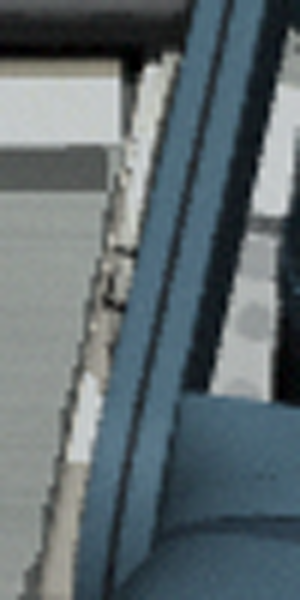

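View pics/wrist8.png

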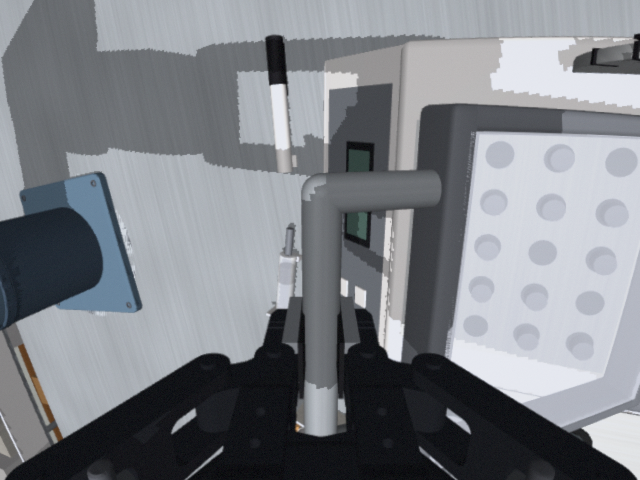

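The bar corner in the scene view, at about (258.5,200.3), agrees with roughly 40°. I'll make one small final correction.

Request:
play_rows:
  plan:
    - {"xyz": [0, 0.004, -0.009], "angular": [-0.004, 0, 0]}

```text
t: 13.05
tcp_pos: [0.5082, 0.0139, 0.235]
tool_rot: [-2.768, -0.002, 1.394]
contact_force: [-6.0, -0.4, -6.3]
gripper_width: 0.0117
```

```bash
python3 th.py 40; python3 snap.py 9 wrist scene top;  python3 th.py 40;python3 snap.py 10 wrist scene top;  python3 th.py 40
```

```text
t 13.05 F [-6.  -0.4 -6.3] tau [-0.02  0.58 -0.08] w 0.011697752741168417 tilt 21.4 theta 40.09 r 0.2123 lat -0.0002
shift [0.0007 0.002  0.0014] turn [-0.0092 -0.0007 -0.0003]
13.2 [0.50871844 0.01374822 0.23566624] [-2.77028172e+00 -1.52501699e-03  1.39418535e+00] [-4.91491456e+00  1.41127933e-03 -6.19906772e+00] 0.011947546199200583 [-0.19   0.424  1.345 -0.003  1.743 -0.014]
t 13.2 F [-4.9  0.  -6.2] tau [-0.    0.38 -0.08] w 0.011947546199200583 tilt 21.27 theta 40.32 r 0.2123 lat -0.0003
shift [0.0008 0.0011 0.0041] turn [-0.0085 -0.0006 -0.0003]
13.35 [0.50869432 0.01375245 0.23561093] [-2.76974811e+00 -1.56872252e-03  1.39415115e+00] [-4.84700507  1.18012435 -6.63659691] 0.011829623175356666 [-0.19   0.424  1.345 -0.003  1.744 -0.014]
t 13.35 F [-4.8  1.2 -6.6] tau [-0.07  0.48 -0.11] w 0.011829623175356666 tilt 21.3 theta 40.31 r 0.2123 lat -0.0003
shift [0.0008 0.0011 0.0039] turn [-0.0086 -0.0007 -0.0003]
```

```bash
python3 - <<'E'
from h import *
a=pickle.load(open("c0.pkl","rb"));b=pickle.load(open("c10.pkl","rb"))
for n,bx in dict(carton=(95,250,170,308),lvial=(158,322,190,370),jar=(370,250,400,292),tray=(358,228,442,268),bottle=(430,252,472,320)).items():
    x0,y0,x1,y1=bx;A=a["scene"]["frame"][y0:y1,x0:x1].astype(int);B=b["scene"]["frame"][y0:y1,x0:x1].astype(int);print(n,abs(A-B).mean().round(1))
E
```

```text
carton 2.2
lvial 2.2
jar 2.3
tray 2.2
bottle 2.4
```

View pics/scene10.png

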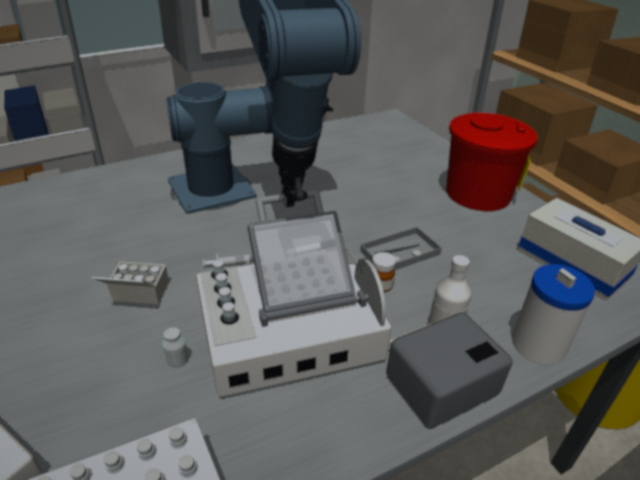

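The cover is held open with the bar at (290,200), the four vials are level at (215–230, 265–310), and the bystanders haven't moved. I'm handing the job in.

```bash
python3 -c "
from plant import *
print(sign_off())"; python3 th.py 40
```

```text
the job is handed in; nothing more can be done
None
the job is handed in; nothing more can be done
```

All four vials are fully home, and the cover is held at about 40.3° open, gripped by its bar. I handed the job in at 13.35 s of the 48 s.

- **Vials:** The front and rear vials stood about 8 and 11 mm proud. I pressed both down until they stopped firmly at 130 mm. The two middle ones were already home; a touch stopped at 130 mm with no yielding.
- **Cover:** The angle comes from the bar's position on its arc. It stayed steady over the last readings, and the bar's distance from the hinge matched the stated 212 mm. The bar corner in the last close-up, taken just before a final nudge of less than 1°, also fitted about 40°.
- **Other things on the bench:** The carton, large vial, amber jar, tray and bottle look unchanged in the before and after pictures. I checked the marker and syringe only by eye.

**Checks that disagreed or weren't possible:**
- **Tool tilt:** The tilt alone would put the cover at about 41.5°. I put that down to the pads turning slightly on the round bar.
- **Pointer:** No camera could see it against the marks, so I never read the angle off the plate directly.
- **Pressing force:** It briefly reached 41 N at the fingertips on the front vial. The 40 N limit is worded for the arm and gripper body, and 41 N is well below the 120 N wrist limit.

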